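# Brake and pin a turning sample turntable

## Task

The turntable carrying the timber sample is turning. Take the slim steel locking pin from its holder, put it through the slot of the guide bracket and rub its round nose gently on the face of the turning platter to slow it to a creep first, and then let its hole come to a stop under the slot and take the pin. Keep hold of the pin until then, push it fully home with its knob down on the bracket, and let go; never press the sprung platter right down to its stop, keep the gripper off the turntable and the sample, and leave the other things where they are.

Things in the scene. Friction and masses are not known exactly. Their poses are not given: they have to be found in the camera images.
- slot (a point): Centre of the guide slot's mouth, on top of the dark steel bracket over the platter's rim (head 50 x 50 mm, 20 mm thick). The slot goes straight through, 12 mm wide along the rim (point x), 14 mm radially (point y, towards the turntable's axis). The platter's face, unpressed, is 26 mm below this point. Both sides along x are free; the bracket's post is at -y, its top level with this point.
- pin_knob (a point): The slim steel locking pin, upright: centre of its knob (22 mm diameter, 44 mm tall; this point is 24 mm above the knob's underside), where it is grasped. Below the knob a shank 10 mm in diameter, 40 mm long, with a hemispherical nose. About 160 g. It stands in a 12 mm hole of a dark timber holder (70 x 70 x 50 mm), the knob resting on the holder's top.
- pin_shoulder (a point): Point on the slim pin's axis at the underside of its knob (24 mm below pin_knob). When the pin is fully home this lies at slot and the nose is 14 mm deep in the platter.
- pin_nose (a point): The tip of the slim pin's nose (64 mm below pin_knob).
- platter (a joint): Platter angle, rad, counter-clockwise from above, counting on over turns; its hole is under the slot at 0 and every multiple of 2 pi. Motor with slipping clutch: about 4 rad/s untouched, proportionally slower as drag grows, at a standstill under some 4 to 6 N of pressing at the slot, speeding up at once when let go. At full speed the hole slips past the pin; at a creep, about 0.5 rad/s, the pin drops in.
- carriage: Turntable's moving part: grey platter (240 mm diameter, 16 mm thick, face 52 mm above the table), timber sample on it (62 x 50 mm, top 110 mm above the table). One through hole, 13 mm along the rim, 18 mm radially, 90 mm from the axis. Sprung: sinks after 0.5 to 1.5 N, 1 mm per 0.7 N, stop at 12 mm (not to be reached); springs up round a pin in the hole. Origin on the axis at table height, not turning.
- base: Fixed base of the turntable, with the guide bracket. Origin on the turntable's axis at table height; the bracket is on its -y side, the slot 90 mm from the axis.
- stout_knob (a point): Mid-height of the knob (34 mm diameter) of another, stouter steel pin with an 18 mm shank that does not fit the slot, standing in a like holder. Leave it.
- bottle: Water bottle, 64 mm diameter, 190 mm tall; origin under its middle. Leave it.
- offcut: Dark timber offcut 90 x 35 x 22 mm; origin under its middle. Leave it.
- tile_chip: Terracotta chip 70 x 50 x 10 mm; origin under its middle. Leave it.
- brick_half: Half brick 100 x 100 x 60 mm; origin under its middle. Leave it.
- mallet: Hammer lying on the table. Leave it.
- mug: White mug 76 mm diameter, 90 mm tall; origin under its middle. Leave it.
- notebook: Black notebook 130 x 190 x 16 mm; origin under its middle. Leave it.
Mind the look-alikes: they are no part of the job. Leave any purple look-alike of the part that bears pin_knob alone.

How it is judged:
By the outcome, as a careful person would: the job done as asked, in the order asked, and still so for the second after the job is handed in, with the robot touching nothing.
It also fails if it takes over 64 s, if anything falls off the work surface, if the arm or the gripper's body presses on something with over 40 N, if the wrist force passes 120 N, or if a joint passes its speed limit or range.

## Robot

A 7-joint arm with a two-finger parallel gripper is mounted at the origin on the work surface. World frame = base frame: x ahead of the robot, y to its left, z up, the work surface at z = 0. Lengths are in m, angles in rad, forces in N, time in s.
With the tool pointing down it reaches from about 0.4 to 0.85 m from the base axis. Payload 10.4 kg.
Tool frame: the origin (TCP) lies between the finger pads; the fingertips stand 11 mm ahead of it and the grasp point (between the pads) lies 8 mm behind it (r.tcp_to_tips is the distance from the TCP to the fingertips, in m); z points along the fingers, y is the line along which they close (so a half turn about z gives the same grasp; the last joint's range is limited). The gripper opens to 87 mm and grips with 3 to 60 N. Pads are 19 mm wide; open, the fingers measure 117 mm over their backs; the gripper's body (75 mm by 190 mm) begins 51 mm behind the grasp point.
Start: joints at [-1.134, 0.332, -0.065, 1.46, 0.022, 1.35, -0.088], TCP at [0.277, 0.56, 0.234] pointing down, gripper open.
Joint ranges: [-2.6, 2.6], [-0.5, 2.12], [-1.47, 1.34], [0.16, 2.42], [-1.27, 4.41], [0.06, 2.06], [-2.6, 2.6]. Speed limits (rad/s): [2.22, 2.22, 2.79, 2.79, 3.14, 3.14, 3.14].

## Interface

Orientations are given as a unit quaternion [x, y, z, w].
In Python, from bench import r gives the robot as it stands. The module is installed in compiled form; this text tells all that it offers.
- The arm moves only by the shell command python3 -m crank 'ROWS' [FORCE]. ROWS is JSON, a list of rows, each an object of numbers: "claw": the closure, from -1 (fully open) to 1 (shut); "dx", "dy", "dz": the shift along the tool's x, y, z each as a share of 3 cm, from -1 to 1; "ax", "ay", "az": the turn, a rotation vector about the tool's x, y, z each as a share of 6 degrees, from -1 to 1. A call has 1 to 8 rows; each row shifts and turns the commanded pose from where the row before left it, along the tool's axes as they then stand; what a row does not reach is not made up. A row lasts 1/12 s, in which the tool goes at most 41.7 mm and 7.16 degrees, less where a joint would pass 70% of its speed; a pose out of reach is approached as far as the arm can. A call with a number of a shift or a turn outside -1 to 1 is refused whole. A call with a gripper value outside its range is refused whole. The fingers move at their own pace and stop on an object; FORCE is the grip in N (left out, the last holds). Time passes only in rows, so rows that do not move let the fingers close. It gives the time, the measured TCP pose, the force, the opening and the grip force at its end, in the units of the state.
- r.read_state(): the state, without advancing time (a new reading comes with each control period).
- r.camera(name): name is "scene" or "top"; returns a dict with "color" (480x640x3 uint8, red, green, blue), "mtx" (3x3 intrinsics, pixels), "k1" (the pictures are not rectified: a ray, as slopes to the right and down, at radius r is drawn at 1 + k1 r^2 times it, then the intrinsics apply), "R" (3x3) and "t" (3): a world point X has camera coordinates R X + t. Camera axes: x right, y down, z forward; pixel columns grow to the right and rows downward; lengths in m; the calibration is good to about 2 mm. A picture is of the moment at which its call begins. There is no depth.
- r.close_job(): hands the job in; it is judged then, once.
The state is a dict: "time": time; "joint_positions": joint angles; "joint_vel": joint speeds; "joint_torque": joint torques, N m; "ee_pos": TCP position; "eef_rot": TCP orientation; "ft_force": force on the tool from outside, world axes, zero at the start; "torque": the same for the moment, N m; "width": finger opening in m; "grip_force": force on a finger pad.
Only numpy, scipy, OpenCV 4.12 (cv2) and the standard library are available. Lean on these libraries where they do the work, as an engineer would, in place of code of your own. Each camera call takes 0.05 s, during which the arm holds its last target. There are 200 camera calls.

## Working session

There is one attempt and no reset: what is moved stays moved. The work goes in short steps, Python scripts to look and compute and a shell command to move; the robot and the scene stay as the last step left them, time stands still between calls to the robot, and variables do not carry over. Pictures are saved under pics/ and viewed, at most 10 in all, crops included, and the job is handed in when it is done.

```bash
mkdir -p pics; cat > h.py <<'E'
import numpy as np, cv2
from bench import r
def snap(n):
    c=r.camera(n); return c
def ray(c,u,v):
    K=np.array(c["mtx"]);k1=c["k1"];R=np.array(c["R"]);t=np.array(c["t"])
    p=cv2.undistortPoints(np.array([[[u,v]]],float),K,np.array([k1,0,0,0.]))[0,0]
    return -R.T@t, R.T@np.array([p[0],p[1],1])
def atz(c,u,v,z):
    o,d=ray(c,u,v); return o+d*(z-o[2])/d[2]
def proj(c,X):
    R=np.array(c["R"]);rv,_=cv2.Rodrigues(R)
    return cv2.projectPoints(np.array([X],float),rv,np.array(c["t"],float),np.array(c["mtx"]),np.array([c["k1"],0,0,0.]))[0][0,0]
def tri(c1,p1,c2,p2):
    o1,d1=ray(c1,*p1);o2,d2=ray(c2,*p2)
    s=np.linalg.lstsq(np.c_[d1,-d2],o2-o1,rcond=None)[0]
    a=o1+s[0]*d1;b=o2+s[1]*d2
    return (a+b)/2,np.linalg.norm(a-b)
E
python3 - <<'E'
from h import *
import pickle
for n in("scene","top"):
    c=snap(n);cv2.imwrite(f"pics/{n}0.png",c["color"][:,:,::-1]);pickle.dump(c,open(n+"0.pkl","wb"))
    print(n,-np.array(c["R"]).T@c["t"])
s=r.read_state();print(s)
E
```

```text
scene [ 1.28569143 -0.18714971  0.78920682]
top [0.32698554 0.01696686 1.27974005]
{'time': 0.1, 'joint_positions': array([-1.13359682,  0.33281709, -0.06468603,  1.4608701 ,  0.0215882 ,
        1.34988401, -0.08849404]), 'joint_vel': array([ 0.00087445, -0.00149542,  0.00162812, -0.00293884, -0.00039593,
        0.00178935,  0.00239458]), 'joint_torque': array([ 9.46139517e-04, -6.24547148e+01,  2.42370134e-02, -3.90718138e+01,
       -6.13460178e-02,  3.64597770e-02,  8.96815141e-05]), 'ee_pos': array([0.27721357, 0.55978576, 0.23282209]), 'eef_rot': array([ 2.27875172e-01,  9.73690143e-01, -6.30285508e-04, -1.21439526e-04]), 'ft_force': array([ 0.27527838, -0.68724386,  0.26677839]), 'torque': array([ 0.01191712,  0.01193993, -0.05324652]), 'grip_force': 0.0, 'width': 0.08665855029773754}
```

View pics/scene0.png

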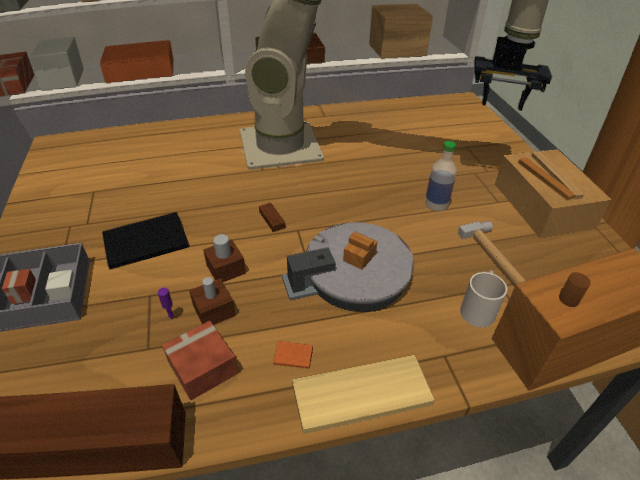

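View pics/top0.png

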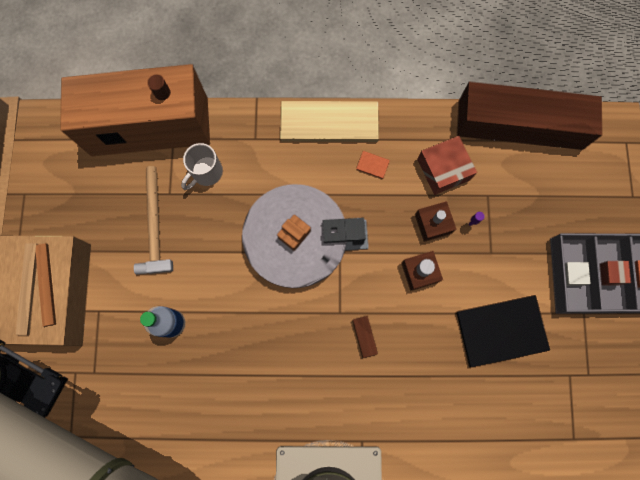

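Candidates for the pin: light knob at top (441,215)/scene (209,287), which looks slimmer; fatter knob at top (427,268)/scene (222,243), the stout pin; purple look-alike at top (478,217)/scene (166,300). I choose the first and check it in a close crop.

```bash
python3 - <<'E'
from h import *
import pickle
t=pickle.load(open("top0.pkl","rb"))["color"][:,:,::-1];s=pickle.load(open("scene0.pkl","rb"))["color"][:,:,::-1]
f=lambda im,x,y,w,h:cv2.resize(im[y:y+h,x:x+w],None,fx=5,fy=5,interpolation=cv2.INTER_CUBIC)
a=np.hstack([f(t,310,205,80,60),f(t,400,200,80,60)])
b=np.hstack([f(s,275,240,80,60),f(s,170,265,80,60)])
cv2.imwrite("pics/crop1.png",np.vstack([a,b]))
E
```

```text
(no output)
```

View pics/crop1.png

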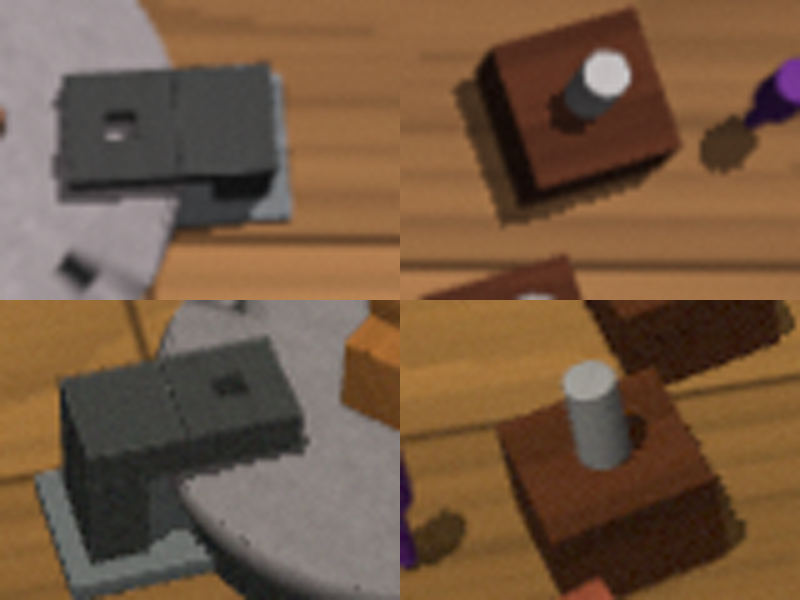

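```bash
python3 - <<'E'
from h import *
import pickle
from scipy.spatial.transform import Rotation as Rr
t=pickle.load(open("top0.pkl","rb"));s=pickle.load(open("scene0.pkl","rb"))
T=lambda x,y:(310+x/5-.4,205+y/5-.4)
S=lambda x,y:(275+x/5-.4,240+(y-300)/5-.4)
print("slot",atz(t,*T(120,125),.078),atz(s,*S(230,386),.078),tri(t,T(120,125),s,S(230,386)))
k=((441.0,214.4),(207.6,280.8))
print("knobtop",atz(t,*k[0],.094),atz(s,*k[1],.094),tri(t,k[0],s,k[1]))
for n,p in dict(A=(62,75),B=(58,188),C=(270,65),D=(276,173)).items(): print(n,atz(t,*T(*p),.078))
for n,p in dict(near=(300,417),far=(265,340),pn=(90,460),pf=(62,380)).items(): print(n,atz(s,*S(*p),.078))
# platter edges (left, top, bottom) in top view, face z .052
for p in [(243,237),(295,184.5),(292,288),(262,199),(258,273),(328,197)]: print(atz(t,*p,.052)[:2])
q=r.read_state(); print(Rr.from_quat(q["eef_rot"]).as_matrix().round(3))
E
```

```text
slot [ 0.58963632 -0.00964774  0.078     ] [ 0.58864528 -0.00930433  0.078     ] (array([ 0.58946428, -0.00957278,  0.07884712]), np.float64(0.00011537474672286369))
knobtop [ 0.62184239 -0.24850871  0.094     ] [ 0.62289842 -0.24797747  0.094     ] (array([ 0.62205755, -0.24836111,  0.09321546]), np.float64(0.0006350262593331713))
A [0.61250408 0.01638669 0.078     ]
B [0.56081189 0.01796276 0.078     ]
C [ 0.61753437 -0.07709305  0.078     ]
D [ 0.56803324 -0.07920388  0.078     ]
near [0.61300001 0.01527412 0.078     ]
far [0.56413922 0.01217234 0.078     ]
pn [ 0.6186901  -0.07585872  0.078     ]
pf [ 0.56986892 -0.07870801  0.078     ]
[0.57717868 0.19646398]
[0.70231709 0.07950552]
[0.46118532 0.08287662]
[0.66710538 0.1554053 ]
[0.49462414 0.15994146]
[0.6724772  0.00270286]
[[-0.896  0.444 -0.001]
 [ 0.444  0.896 -0.001]
 [-0.    -0.001 -1.   ]]
```

Slot ≈ (0.589,-0.0095,0.078), knob ≈ (0.6223,-0.2483). Both cameras agree, the heights fit, and the crop shows the slim pin. Moving now, with the closing line turned towards world x (along the rim).

```bash
python3 -m crank '[{"claw":-1,"dx":-0.75,"dy":-0.65,"dz":-0.3,"az":1},{"claw":-1,"dx":-0.8,"dy":-0.55,"dz":-0.3,"az":1},{"claw":-1,"dx":-0.9,"dy":-0.45,"dz":-0.3,"az":1},{"claw":-1,"dx":-0.93,"dy":-0.35,"dz":-0.1,"az":1},{"claw":-1,"dx":-0.96,"dy":-0.25,"az":1},{"claw":-1,"dx":-1,"dy":-0.15,"az":1},{"claw":-1,"dx":-1,"dy":-0.05,"az":1},{"claw":-1,"dx":-1,"dy":0.05,"az":1}]' 20
python3 -m crank '[{"claw":-1,"dx":-1,"dy":0.2,"az":1},{"claw":-1,"dx":-0.95,"dy":0.3,"az":1},{"claw":-1,"dx":-0.95,"dy":0.34},{"claw":-1,"dx":-0.95,"dy":0.34},{"claw":-1,"dx":-0.95,"dy":0.34},{"claw":-1,"dx":-0.95,"dy":0.34},{"claw":-1,"dx":-0.95,"dy":0.34},{"claw":-1,"dx":-0.95,"dy":0.34}]'
cat >> h.py <<'E'
from scipy.spatial.transform import Rotation as Rr
def delta(P):
    q=r.read_state();M=Rr.from_quat(q["eef_rot"]).as_matrix()
    print("t",q["time"],"pos",q["ee_pos"].round(4),"yawx",np.degrees(np.arctan2(M[1,0],M[0,0])).round(2),"tilt",M[:2,2].round(4),"w",round(q["width"],4),"F",q["ft_force"].round(2))
    d=M.T@(np.array(P)-q["ee_pos"]);print("delta mm",(d*1000).round(1),"units",(d/.03).round(3))
E
python3 -c "
from h import *
delta([.6223,-.2483,.12])"
```

```text
t 0.1 pos [0.2772 0.5598 0.2328] yawx 153.66 tilt [-0.0005 -0.0012] w 0.0867 F [ 0.28 -0.69  0.27]
delta mm [-667.8 -570.9  113.6] units [-22.261 -19.029   3.786]invalid input at $[0]: expected keys claw, dx, dy, dz, ax, ay, az
invalid input at $[0]: expected keys claw, dx, dy, dz, ax, ay, az
```

All keys must be given in every row.

```bash
python3 -m crank '[{"claw":-1,"dx":-0.75,"dy":-0.65,"dz":-0.3,"ax":0,"ay":0,"az":1},{"claw":-1,"dx":-0.8,"dy":-0.55,"dz":-0.3,"ax":0,"ay":0,"az":1},{"claw":-1,"dx":-0.9,"dy":-0.45,"dz":-0.3,"ax":0,"ay":0,"az":1},{"claw":-1,"dx":-0.93,"dy":-0.35,"dz":-0.1,"ax":0,"ay":0,"az":1},{"claw":-1,"dx":-0.96,"dy":-0.25,"dz":0,"ax":0,"ay":0,"az":1},{"claw":-1,"dx":-1,"dy":-0.15,"dz":0,"ax":0,"ay":0,"az":1},{"claw":-1,"dx":-1,"dy":-0.05,"dz":0,"ax":0,"ay":0,"az":1},{"claw":-1,"dx":-1,"dy":0.05,"dz":0,"ax":0,"ay":0,"az":1}]' 20
python3 -m crank '[{"claw":-1,"dx":-1,"dy":0.2,"dz":0,"ax":0,"ay":0,"az":1},{"claw":-1,"dx":-0.95,"dy":0.3,"dz":0,"ax":0,"ay":0,"az":1},{"claw":-1,"dx":-0.95,"dy":0.34,"dz":0,"ax":0,"ay":0,"az":0},{"claw":-1,"dx":-0.95,"dy":0.34,"dz":0,"ax":0,"ay":0,"az":0},{"claw":-1,"dx":-0.95,"dy":0.34,"dz":0,"ax":0,"ay":0,"az":0},{"claw":-1,"dx":-0.95,"dy":0.34,"dz":0,"ax":0,"ay":0,"az":0},{"claw":-1,"dx":-0.95,"dy":0.34,"dz":0,"ax":0,"ay":0,"az":0},{"claw":-1,"dx":-0.95,"dy":0.34,"dz":0,"ax":0,"ay":0,"az":0}]'
python3 -c "
from h import *
delta([.6223,-.2483,.12])"
```

```text
time: 0.77
ee_pos: [0.3766, 0.3409, 0.2633]
eef_rot: [0.606, 0.795, -0.0, -0.0]
ft_force: [-0.0, 0.7, 0.1]
width: 0.087
grip_force: 0.0
time: 1.43
ee_pos: [0.4759, 0.1204, 0.2634]
eef_rot: [0.684, 0.729, -0.0, -0.0]
ft_force: [0.2, 0.5, -0.3]
width: 0.087
grip_force: 0.0
t 1.4333 pos [0.4759 0.1204 0.2634] yawx 93.66 tilt [-0.0003  0.0001] w 0.087 F [ 0.2   0.52 -0.29]
delta mm [-377.3  122.6  143.3] units [-12.575   4.086   4.777]
```

```bash
python3 -m crank '[{"claw":-1,"dx":-0.97,"dy":0.31,"dz":0,"ax":0,"ay":0,"az":0},{"claw":-1,"dx":-0.97,"dy":0.31,"dz":0,"ax":0,"ay":0,"az":0},{"claw":-1,"dx":-0.97,"dy":0.31,"dz":0,"ax":0,"ay":0,"az":0},{"claw":-1,"dx":-0.97,"dy":0.31,"dz":0,"ax":0,"ay":0,"az":0},{"claw":-1,"dx":-0.97,"dy":0.31,"dz":0,"ax":0,"ay":0,"az":0},{"claw":-1,"dx":-0.97,"dy":0.31,"dz":0.3,"ax":0,"ay":0,"az":0},{"claw":-1,"dx":-0.97,"dy":0.31,"dz":0.4,"ax":0,"ay":0,"az":0},{"claw":-1,"dx":-0.97,"dy":0.31,"dz":0.5,"ax":0,"ay":0,"az":0}]'
python3 -m crank '[{"claw":-1,"dx":-0.97,"dy":0.31,"dz":0.6,"ax":0,"ay":0,"az":0},{"claw":-1,"dx":-0.97,"dy":0.31,"dz":0.6,"ax":0,"ay":0,"az":0},{"claw":-1,"dx":-0.97,"dy":0.31,"dz":0.6,"ax":0,"ay":0,"az":0},{"claw":-1,"dx":-0.97,"dy":0.31,"dz":0.6,"ax":0,"ay":0,"az":0},{"claw":-1,"dx":-0.93,"dy":0.31,"dz":0.6,"ax":0,"ay":0,"az":0},{"claw":-1,"dx":0,"dy":0,"dz":0,"ax":0,"ay":0,"az":0},{"claw":-1,"dx":0,"dy":0,"dz":0,"ax":0,"ay":0,"az":0}]'
python3 - <<'E'
from h import *
delta([.6223,-.2483,.066])
ims=[]
for n in("top","scene"):
    c=snap(n);u,v=proj(c,[.6223,-.2483,.094]).astype(int)
    ims.append(cv2.resize(c["color"][v-50:v+50,u-40:u+40,::-1],None,fx=5,fy=5,interpolation=cv2.INTER_CUBIC))
cv2.imwrite("pics/g1.png",np.hstack(ims))
E
```

```text
time: 2.1
ee_pos: [0.5655, -0.1071, 0.2276]
eef_rot: [0.684, 0.729, 0.001, 0.0]
ft_force: [0.5, 1.1, 0.5]
width: 0.0868
grip_force: 0.0
time: 2.68
ee_pos: [0.6192, -0.2484, 0.1354]
eef_rot: [0.685, 0.728, -0.001, -0.001]
ft_force: [-0.3, 0.1, 0.5]
width: 0.0868
grip_force: 0.0
t 2.6833 pos [ 0.6192 -0.2484  0.1354] yawx 93.49 tilt [-0.0038 -0.0003] w 0.0868 F [-0.3   0.13  0.46]
delta mm [-0.1  3.4 69.4] units [-2.000e-03  1.130e-01  2.312e+00]
```

View pics/g1.png

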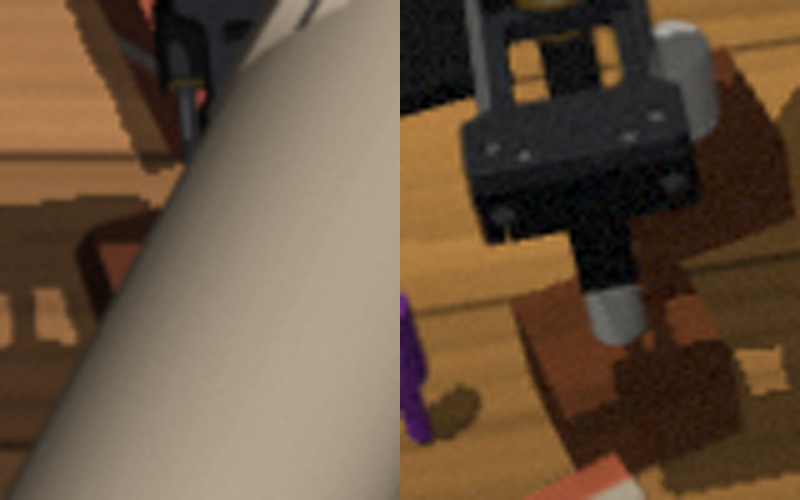

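The top view is hidden by the arm. The scene view shows the near finger over the slim knob (crop 615,310), in line with it. Descending.

```bash
python3 -m crank '[{"claw":-1,"dx":0,"dy":0.11,"dz":0.5,"ax":0,"ay":0,"az":0},{"claw":-1,"dx":0,"dy":0,"dz":0.5,"ax":0,"ay":0,"az":0},{"claw":-1,"dx":0,"dy":0,"dz":0.5,"ax":0,"ay":0,"az":0},{"claw":-1,"dx":0,"dy":0,"dz":0.5,"ax":0,"ay":0,"az":0},{"claw":-1,"dx":0,"dy":0,"dz":0.31,"ax":0,"ay":0,"az":0},{"claw":-1,"dx":0,"dy":0,"dz":0,"ax":0,"ay":0,"az":0},{"claw":-1,"dx":0,"dy":0,"dz":0,"ax":0,"ay":0,"az":0}]' 30
python3 -c "
from h import *
delta([.6223,-.2483,.066])"
```

```text
time: 3.37
ee_pos: [0.624, -0.2457, 0.0684]
eef_rot: [0.684, 0.73, 0.0, -0.0]
ft_force: [-0.1, -0.6, 0.4]
width: 0.0866
grip_force: 0.0
t 3.3667 pos [ 0.624  -0.2457  0.0684] yawx 93.71 tilt [0.0001 0.0005] w 0.0866 F [-0.07 -0.56  0.38]
delta mm [-2.5 -1.9  2.4] units [-0.084 -0.062  0.08 ]
```

```bash
python3 -m crank '[{"claw":-1,"dx":-0.08,"dy":-0.06,"dz":0.08,"ax":0,"ay":0,"az":0},{"claw":-1,"dx":0,"dy":0,"dz":0,"ax":0,"ay":0,"az":0},{"claw":-1,"dx":0,"dy":0,"dz":0,"ax":0,"ay":0,"az":0}]'
python3 -m crank '[{"claw":1,"dx":0,"dy":0,"dz":0,"ax":0,"ay":0,"az":0},{"claw":1,"dx":0,"dy":0,"dz":0,"ax":0,"ay":0,"az":0},{"claw":1,"dx":0,"dy":0,"dz":0,"ax":0,"ay":0,"az":0},{"claw":1,"dx":0,"dy":0,"dz":0,"ax":0,"ay":0,"az":0},{"claw":1,"dx":0,"dy":0,"dz":0,"ax":0,"ay":0,"az":0},{"claw":1,"dx":0,"dy":0,"dz":0,"ax":0,"ay":0,"az":0},{"claw":1,"dx":0,"dy":0,"dz":0,"ax":0,"ay":0,"az":0},{"claw":1,"dx":0,"dy":0,"dz":0,"ax":0,"ay":0,"az":0}]'
python3 -c "
from h import *
delta([.6223,-.2483,.066])"
```

```text
time: 3.62
ee_pos: [0.6223, -0.2495, 0.0666]
eef_rot: [0.684, 0.729, 0.0, 0.0]
ft_force: [0.3, 0.4, -0.6]
width: 0.0871
grip_force: 0.0
time: 4.28
ee_pos: [0.6221, -0.249, 0.0658]
eef_rot: [0.684, 0.729, 0.0, -0.0]
ft_force: [0.1, 0.4, 0.0]
width: 0.0414
grip_force: 0.0
t 4.2833 pos [ 0.6221 -0.249   0.0658] yawx 93.66 tilt [-0.  0.] w 0.0414 F [0.08 0.44 0.05]
delta mm [ 0.7  0.2 -0.2] units [ 0.024  0.007 -0.007]
```

```bash
python3 -m crank '[{"claw":1,"dx":0,"dy":0,"dz":0,"ax":0,"ay":0,"az":0},{"claw":1,"dx":0,"dy":0,"dz":0,"ax":0,"ay":0,"az":0},{"claw":1,"dx":0,"dy":0,"dz":0,"ax":0,"ay":0,"az":0},{"claw":1,"dx":0,"dy":0,"dz":0,"ax":0,"ay":0,"az":0},{"claw":1,"dx":0,"dy":0,"dz":0,"ax":0,"ay":0,"az":0},{"claw":1,"dx":0,"dy":0,"dz":0,"ax":0,"ay":0,"az":0},{"claw":1,"dx":0,"dy":0,"dz":0,"ax":0,"ay":0,"az":0}]'
python3 -c "
from h import *
delta([.6223,-.2483,.066])"
```

```text
time: 4.87
ee_pos: [0.6222, -0.249, 0.0659]
eef_rot: [0.684, 0.729, 0.0, 0.0]
ft_force: [1.5, 0.0, -0.6]
width: 0.0212
grip_force: 30.0
t 4.8667 pos [ 0.6222 -0.249   0.0659] yawx 93.66 tilt [0.0002 0.    ] w 0.0212 F [ 1.51  0.03 -0.6 ]
delta mm [ 0.7  0.1 -0.1] units [ 0.023  0.004 -0.005]
```

```bash
python3 -m crank '[{"claw":1,"dx":0,"dy":0,"dz":-0.3,"ax":0,"ay":0,"az":0},{"claw":1,"dx":0,"dy":0,"dz":-0.5,"ax":0,"ay":0,"az":0},{"claw":1,"dx":0,"dy":0,"dz":-0.5,"ax":0,"ay":0,"az":0},{"claw":1,"dx":0,"dy":0,"dz":-0.5,"ax":0,"ay":0,"az":0},{"claw":1,"dx":0,"dy":0,"dz":-0.5,"ax":0,"ay":0,"az":0},{"claw":1,"dx":0,"dy":0,"dz":-0.5,"ax":0,"ay":0,"az":0},{"claw":1,"dx":0,"dy":0,"dz":-0.3,"ax":0,"ay":0,"az":0},{"claw":1,"dx":0,"dy":0,"dz":0,"ax":0,"ay":0,"az":0}]'
python3 -c "
from h import *
delta([.5891,-.0102,.156])"
```

```text
time: 5.53
ee_pos: [0.6228, -0.2495, 0.1609]
eef_rot: [0.684, 0.729, 0.001, 0.001]
ft_force: [-0.3, 0.1, -1.1]
width: 0.0212
grip_force: 30.0
t 5.5333 pos [ 0.6228 -0.2495  0.1609] yawx 93.65 tilt [ 0.0026 -0.0007] w 0.0212 F [-0.32  0.14 -1.13]
delta mm [241.  -18.4   4.6] units [ 8.032 -0.614  0.155]
```

```bash
python3 -m crank '[{"claw":1,"dx":0.4,"dy":-0.05,"dz":0,"ax":0,"ay":0,"az":0},{"claw":1,"dx":0.8,"dy":-0.06,"dz":0,"ax":0,"ay":0,"az":0},{"claw":1,"dx":0.8,"dy":-0.06,"dz":0,"ax":0,"ay":0,"az":0},{"claw":1,"dx":0.8,"dy":-0.06,"dz":0,"ax":0,"ay":0,"az":0},{"claw":1,"dx":0.8,"dy":-0.06,"dz":0,"ax":0,"ay":0,"az":0},{"claw":1,"dx":0.8,"dy":-0.06,"dz":0,"ax":0,"ay":0,"az":0},{"claw":1,"dx":0.8,"dy":-0.06,"dz":0,"ax":0,"ay":0,"az":0},{"claw":1,"dx":0.8,"dy":-0.06,"dz":0,"ax":0,"ay":0,"az":0}]'
python3 -m crank '[{"claw":1,"dx":0.8,"dy":-0.06,"dz":0,"ax":0,"ay":0,"az":0},{"claw":1,"dx":0.7,"dy":-0.05,"dz":0,"ax":0,"ay":0,"az":0},{"claw":1,"dx":0.4,"dy":-0.03,"dz":0,"ax":0,"ay":0,"az":0},{"claw":1,"dx":0.13,"dy":0,"dz":0,"ax":0,"ay":0,"az":0},{"claw":1,"dx":0,"dy":0,"dz":0,"ax":0,"ay":0,"az":0},{"claw":1,"dx":0,"dy":0,"dz":0,"ax":0,"ay":0,"az":0},{"claw":1,"dx":0,"dy":0,"dz":0,"ax":0,"ay":0,"az":0},{"claw":1,"dx":0,"dy":0,"dz":0,"ax":0,"ay":0,"az":0}]'
python3 - <<'E'
from h import *
delta([.5891,-.0102,.146])
ims=[]
for n in("top","scene"):
    c=snap(n);u,v=proj(c,[.5892,-.0095,.1]).astype(int)
    ims.append(cv2.resize(c["color"][v-50:v+50,u-40:u+40,::-1],None,fx=5,fy=5,interpolation=cv2.INTER_CUBIC)); print(n,u-40,v-50)
cv2.imwrite("pics/s1.png",np.hstack(ims))
E
```

```text
time: 6.2
ee_pos: [0.5953, -0.068, 0.1575]
eef_rot: [0.684, 0.73, -0.001, -0.001]
ft_force: [1.0, 0.3, -2.4]
width: 0.0213
grip_force: 30.0
time: 6.87
ee_pos: [0.5885, -0.0114, 0.1588]
eef_rot: [0.685, 0.729, -0.0, 0.0]
ft_force: [0.9, 0.5, -1.6]
width: 0.0213
grip_force: 30.0
t 6.8667 pos [ 0.5885 -0.0114  0.1588] yawx 93.53 tilt [ 0.0001 -0.0005] w 0.0213 F [ 0.91  0.47 -1.6 ]
delta mm [ 1.2  0.6 12.8] units [0.039 0.021 0.427]
top 293 177
scene 280 199
```

View pics/s1.png

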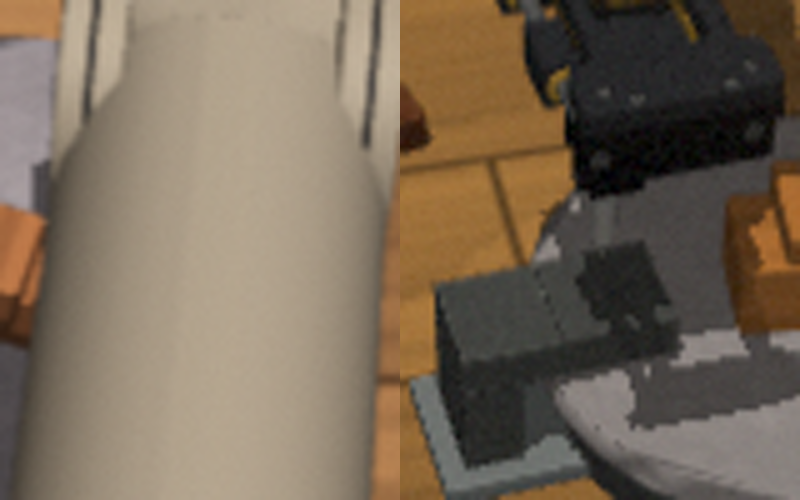

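The scene view shows the pin's shank (crop 605,215) hanging over the bracket head. The top view is hidden by the arm. Correct xy and come down to just above the mouth.

```bash
python3 -m crank '[{"claw":1,"dx":0.04,"dy":0.02,"dz":0.3,"ax":0,"ay":0,"az":0},{"claw":1,"dx":0,"dy":0,"dz":0.3,"ax":0,"ay":0,"az":0},{"claw":1,"dx":0,"dy":0,"dz":0.1,"ax":0,"ay":0,"az":0},{"claw":1,"dx":0,"dy":0,"dz":0,"ax":0,"ay":0,"az":0},{"claw":1,"dx":0,"dy":0,"dz":0,"ax":0,"ay":0,"az":0},{"claw":1,"dx":0,"dy":0,"dz":0,"ax":0,"ay":0,"az":0}]'
python3 - <<'E'
from h import *
delta([.5891,-.0102,.130])
c=snap("scene");u,v=proj(c,[.5892,-.0095,.085]).astype(int);print(u-25,v-20)
p=r.read_state()["ee_pos"]
for z in(.0559,.0159): print(proj(c,p+[0,.0007,-z]))
print("slot",proj(c,[.5892,-.0095,.078]))
cv2.imwrite("pics/s2.png",cv2.resize(c["color"][v-20:v+20,u-25:u+25,::-1],None,fx=14,fy=14,interpolation=cv2.INTER_CUBIC))
E
```

```text
time: 7.47
ee_pos: [0.5892, -0.0086, 0.138]
eef_rot: [0.684, 0.729, 0.0, 0.0]
ft_force: [0.1, -0.4, -2.2]
width: 0.0209
grip_force: 30.0
t 7.4667 pos [ 0.5892 -0.0086  0.138 ] yawx 93.66 tilt [ 0.0002 -0.    ] w 0.0209 F [ 0.11 -0.41 -2.23]
delta mm [-1.6 -0.2  8. ] units [-0.054 -0.005  0.265]
295 234
[321.34636901 255.47491922]
[321.71330118 241.70420071]
slot [320.5705616  256.99237996]
```

View pics/s2.png

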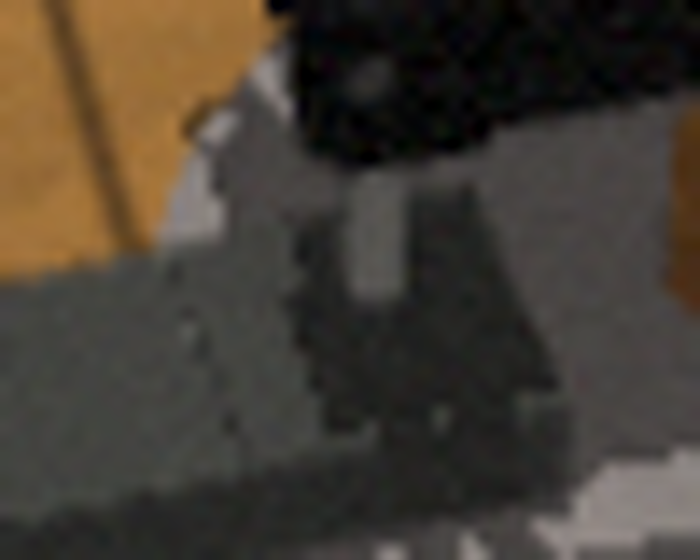

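The shank tip shows at crop (375,300), i.e. scene (321.3,254.9), within 0.6 px of the prediction (321.35,255.5), so the pin sits in the hand as modelled. Nudge and enter the slot.

```bash
python3 -m crank '[{"claw":1,"dx":-0.05,"dy":0,"dz":0,"ax":0,"ay":0,"az":0},{"claw":1,"dx":0,"dy":0,"dz":0.07,"ax":0,"ay":0,"az":0},{"claw":1,"dx":0,"dy":0,"dz":0.07,"ax":0,"ay":0,"az":0},{"claw":1,"dx":0,"dy":0,"dz":0.07,"ax":0,"ay":0,"az":0},{"claw":1,"dx":0,"dy":0,"dz":0.07,"ax":0,"ay":0,"az":0},{"claw":1,"dx":0,"dy":0,"dz":0,"ax":0,"ay":0,"az":0}]'
python3 -c "
from h import *
delta([.5891,-.0102,.126])"
```

```text
time: 8.02
ee_pos: [0.5892, -0.0099, 0.129]
eef_rot: [0.684, 0.729, 0.0, 0.0]
ft_force: [2.0, 0.3, -1.7]
width: 0.021
grip_force: 30.0
t 8.0167 pos [ 0.5892 -0.0099  0.129 ] yawx 93.66 tilt [0.0001 0.    ] w 0.021 F [ 1.98  0.28 -1.66]
delta mm [-0.3 -0.1  3. ] units [-0.009 -0.003  0.1  ]
```

No vertical force with the nose 5 mm into the slot. Going on to just above the face.

```bash
python3 -m crank '[{"claw":1,"dx":0,"dy":0,"dz":0.1,"ax":0,"ay":0,"az":0},{"claw":1,"dx":0,"dy":0,"dz":0.1,"ax":0,"ay":0,"az":0},{"claw":1,"dx":0,"dy":0,"dz":0.1,"ax":0,"ay":0,"az":0},{"claw":1,"dx":0,"dy":0,"dz":0.1,"ax":0,"ay":0,"az":0},{"claw":1,"dx":0,"dy":0,"dz":0.1,"ax":0,"ay":0,"az":0},{"claw":1,"dx":0,"dy":0,"dz":0,"ax":0,"ay":0,"az":0},{"claw":1,"dx":0,"dy":0,"dz":0,"ax":0,"ay":0,"az":0}]'
python3 -c "
from h import *
delta([.5891,-.0102,.108])"
```

```text
time: 8.6
ee_pos: [0.5893, -0.01, 0.1143]
eef_rot: [0.684, 0.729, 0.0, 0.0]
ft_force: [3.6, -0.3, -2.9]
width: 0.0212
grip_force: 30.0
t 8.6 pos [ 0.5893 -0.01    0.1143] yawx 93.66 tilt [ 0.0004 -0.    ] w 0.0212 F [ 3.61 -0.3  -2.9 ]
delta mm [-0.2 -0.2  6.3] units [-0.007 -0.008  0.209]
```

```bash
cat >> h.py <<'E'
AX=np.array([.5837,.0803])
def angs(c,pts):
    return np.array([np.arctan2(*(atz(c,*p,.1)[:2]-AX)[::-1]) for p in pts])
def omega(n=3):
    fr=[];T=[]
    for i in range(n): T.append(r.read_state()["time"]);fr.append(snap("scene"))
    out=[];F=[]
    for a,b in zip(fr,fr[1:]):
        A,B=a["color"],b["color"]
        hsv=cv2.cvtColor(A,cv2.COLOR_RGB2HSV);u,v=proj(a,[*AX,.09]).astype(int)
        m=np.zeros(A.shape[:2],np.uint8);m[v-28:v+28,u-30:u+30]=((hsv[...,0]<20)&(hsv[...,1]>110))[v-28:v+28,u-30:u+30]*255
        g1,g2=[cv2.cvtColor(x,cv2.COLOR_RGB2GRAY) for x in(A,B)]
        p=cv2.goodFeaturesToTrack(g1,40,.02,3,mask=m)
        q,s,_=cv2.calcOpticalFlowPyrLK(g1,g2,p,None,winSize=(11,11),maxLevel=2)
        k=s.ravel()==1;p=p[k,0];q=q[k,0]
        d=(angs(b,q)-angs(a,p)+np.pi)%(2*np.pi)-np.pi
        out.append(np.median(d)/.05)
    print("omega",np.round(out,2),"frame t",np.round(T,3));return fr
E
python3 -m crank '[{"claw":1,"dx":0,"dy":0.01,"dz":0,"ax":0,"ay":0,"az":0},{"claw":1,"dx":0,"dy":0,"dz":0.1,"ax":0,"ay":0,"az":0},{"claw":1,"dx":0,"dy":0,"dz":0.1,"ax":0,"ay":0,"az":0},{"claw":1,"dx":0,"dy":0,"dz":0,"ax":0,"ay":0,"az":0},{"claw":1,"dx":0,"dy":0,"dz":0,"ax":0,"ay":0,"az":0}]'
python3 - <<'E'
from h import *
omega(4);delta([.5891,-.0102,.104])
E
```

```text
time: 9.02
ee_pos: [0.5894, -0.01, 0.1082]
eef_rot: [0.684, 0.729, -0.0, -0.0]
ft_force: [3.7, -0.6, -2.4]
width: 0.0212
grip_force: 30.0
omega [1.19 1.02 0.65] frame t [9.017 9.067 9.117 9.167]
t 9.2167 pos [ 0.5894 -0.01    0.1084] yawx 93.66 tilt [0.     0.0001] w 0.021 F [ 3.18 -0.32 -3.08]
delta mm [-0.2 -0.3  4.4] units [-0.006 -0.011  0.148]
```

```bash
python3 -m crank '[{"claw":1,"dx":0,"dy":0.02,"dz":0.03,"ax":0,"ay":0,"az":0},{"claw":1,"dx":0,"dy":0,"dz":0.03,"ax":0,"ay":0,"az":0},{"claw":1,"dx":0,"dy":0,"dz":0,"ax":0,"ay":0,"az":0},{"claw":1,"dx":0,"dy":0,"dz":0,"ax":0,"ay":0,"az":0}]'
python3 - <<'E'
from h import *
fr=omega(6);delta([.5891,-.0102,.104])
u,v=proj(fr[0],[*AX,.06]).astype(int);print(u,v)
t=[cv2.resize(f["color"][v-50:v+50,u-66:u+66,::-1],None,fx=2,fy=2.9,interpolation=cv2.INTER_CUBIC) for f in fr]
cv2.imwrite("pics/m1.png",np.vstack([np.hstack(t[:3]),np.hstack(t[3:])]))
E
```

```text
time: 9.55
ee_pos: [0.5898, -0.01, 0.1066]
eef_rot: [0.684, 0.729, -0.0, -0.0]
ft_force: [0.7, -1.0, -0.6]
width: 0.0212
grip_force: 30.0
omega [0.55 0.37 0.46 0.53 0.53] frame t [9.55 9.6  9.65 9.7  9.75 9.8 ]
t 9.85 pos [ 0.59   -0.01    0.1067] yawx 93.65 tilt [-0.      0.0001] w 0.021 F [ 1.01 -0.11 -0.05]
delta mm [-0.1 -0.9  2.7] units [-0.004 -0.03   0.089]
359 254
```

View pics/m1.png

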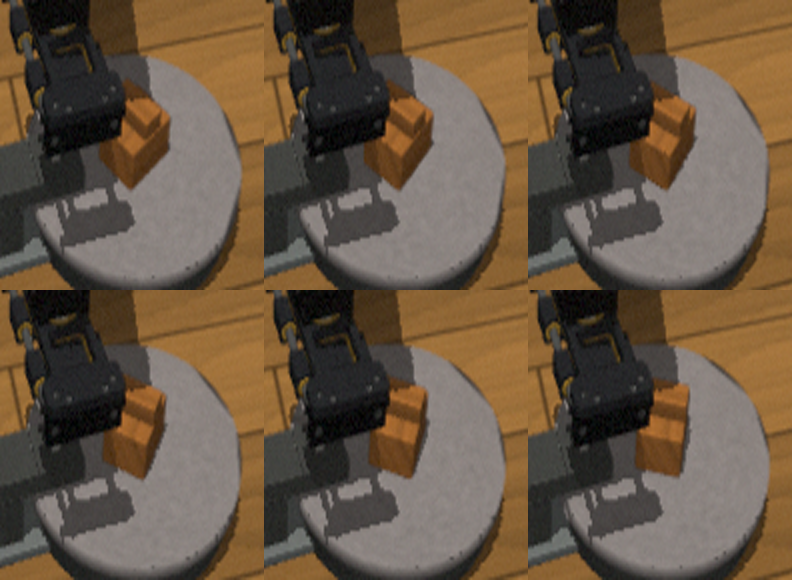

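The frames show the sample turning about 40° in 0.25 s (roughly 3 rad/s), so optical flow reads low. I'll switch to correlating the platter's mottled face in polar form.

```bash
cat >> h.py <<'E'
TH=np.radians(np.arange(-50,150,.5));RR=np.arange(.048,.114,.0015)
def polar(c,z):
    P=np.array([[AX[0]+a*np.cos(t),AX[1]+a*np.sin(t),z] for a in RR for t in TH])
    rv,_=cv2.Rodrigues(np.array(c["R"]))
    uv=cv2.projectPoints(P,rv,np.array(c["t"],float),np.array(c["mtx"]),np.array([c["k1"],0,0,0.]))[0][:,0].astype(np.float32).reshape(len(RR),len(TH),2)
    g=cv2.cvtColor(c["color"],cv2.COLOR_RGB2GRAY).astype(np.float32)
    p=cv2.remap(g,uv[...,0],uv[...,1],cv2.INTER_LINEAR)
    p=cv2.GaussianBlur(p,(0,0),1)-cv2.GaussianBlur(p,(0,0),8)
    return np.clip(p,-8,8)
def omega(n=4,z=.049,gap=1,pr=True):
    fr=[];S=[]
    for i in range(n): S.append(r.read_state());fr.append(snap("scene"))
    P=[polar(f,z) for f in fr];out=[]
    bg=np.mean(P,0)*(.0 if n<5 else 1)
    for a,b in zip(P,P[gap:]):
        a=a-bg;b=b-bg;sc=[]
        for s in range(-10,60):
            x,y=(a[:,:len(TH)-s],b[:,s:]) if s>=0 else (a[:,-s:],b[:,:s])
            sc.append(np.corrcoef(x.ravel(),y.ravel())[0,1])
        i=int(np.argmax(sc));out.append((round(np.radians((i-10)*.5)/(.05*gap),2),round(sc[i],2)))
    if pr: print("omega,score",out,"Fz",[round(s["ft_force"][2],1) for s in S],"Fx",[round(s["ft_force"][0],1) for s in S])
    return fr
E
python3 - <<'E'
from h import *
omega(7);delta([.5891,-.0102,.104])
E
```

```text
omega,score [(np.float64(2.27), np.float64(0.59)), (np.float64(2.27), np.float64(0.55)), (np.float64(2.44), np.float64(0.54)), (np.float64(2.44), np.float64(0.48)), (np.float64(1.92), np.float64(0.53)), (np.float64(1.75), np.float64(0.5))] Fz [np.float64(-0.1), np.float64(-0.3), np.float64(-0.7), np.float64(-1.4), np.float64(-0.9), np.float64(0.5), np.float64(0.0)] Fx [np.float64(1.0), np.float64(0.3), np.float64(1.0), np.float64(0.2), np.float64(1.9), np.float64(1.4), np.float64(-0.2)]
t 10.2 pos [ 0.59   -0.01    0.1066] yawx 93.66 tilt [-0.      0.0001] w 0.0217 F [ 0.76 -0.48 -0.69]
delta mm [-0.2 -0.9  2.6] units [-0.006 -0.03   0.088]
```

The correlation works: about 2.2 rad/s at a light press. Pressing about 1.5 mm more.

```bash
python3 -m crank '[{"claw":1,"dx":0,"dy":-0.01,"dz":0.03,"ax":0,"ay":0,"az":0},{"claw":1,"dx":0,"dy":0,"dz":0.02,"ax":0,"ay":0,"az":0},{"claw":1,"dx":0,"dy":0,"dz":0,"ax":0,"ay":0,"az":0}]'
python3 - <<'E'
from h import *
omega(7);delta([.5891,-.0102,.104])
E
```

```text
time: 10.45
ee_pos: [0.5898, -0.01, 0.1051]
eef_rot: [0.684, 0.729, 0.0, 0.0]
ft_force: [2.3, -0.1, -0.6]
width: 0.0211
grip_force: 30.0
omega,score [(np.float64(1.22), np.float64(0.68)), (np.float64(1.22), np.float64(0.74)), (np.float64(1.22), np.float64(0.74)), (np.float64(1.22), np.float64(0.75)), (np.float64(1.22), np.float64(0.75)), (np.float64(1.22), np.float64(0.74))] Fz [np.float64(-0.6), np.float64(1.1), np.float64(0.0), np.float64(-0.5), np.float64(0.1), np.float64(-0.9), np.float64(0.8)] Fx [np.float64(2.3), np.float64(1.2), np.float64(1.4), np.float64(1.1), np.float64(0.8), np.float64(1.5), np.float64(1.3)]
t 10.8 pos [ 0.5898 -0.01    0.1052] yawx 93.65 tilt [0.0001 0.0001] w 0.0211 F [1.21 0.14 0.34]
delta mm [-0.2 -0.7  1.2] units [-0.005 -0.022  0.04 ]
```

```bash
python3 -m crank '[{"claw":1,"dx":0,"dy":0,"dz":0.035,"ax":0,"ay":0,"az":0},{"claw":1,"dx":0,"dy":0,"dz":0,"ax":0,"ay":0,"az":0}]'
python3 - <<'E'
from h import *
omega(7);delta([.5891,-.0102,.104])
E
```

```text
time: 10.97
ee_pos: [0.5898, -0.0099, 0.1041]
eef_rot: [0.684, 0.729, 0.0, 0.0]
ft_force: [0.7, -0.2, -0.0]
width: 0.0215
grip_force: 30.0
omega,score [(np.float64(0.87), np.float64(0.81)), (np.float64(0.87), np.float64(0.79)), (np.float64(0.7), np.float64(0.81)), (np.float64(0.87), np.float64(0.8)), (np.float64(0.87), np.float64(0.79)), (np.float64(0.87), np.float64(0.81))] Fz [np.float64(-0.0), np.float64(0.2), np.float64(0.7), np.float64(1.5), np.float64(1.8), np.float64(1.4), np.float64(1.2)] Fx [np.float64(0.7), np.float64(1.3), np.float64(1.4), np.float64(0.7), np.float64(1.7), np.float64(1.6), np.float64(1.5)]
t 11.3167 pos [ 0.5897 -0.01    0.1041] yawx 93.66 tilt [0.0001 0.0001] w 0.0214 F [ 1.3  -0.07  0.89]
delta mm [-0.2 -0.6  0.1] units [-0.005 -0.021  0.004]
```

```bash
python3 -m crank '[{"claw":1,"dx":0,"dy":0,"dz":0.03,"ax":0,"ay":0,"az":0},{"claw":1,"dx":0,"dy":0,"dz":0,"ax":0,"ay":0,"az":0}]'
python3 - <<'E'
from h import *
omega(7,gap=3)
c=omega(1,pr=False)[0];delta([.5891,-.0102,.104])
u,v=proj(c,[*AX,.06]).astype(int);print(u-66,v-50)
cv2.imwrite("pics/m2.png",cv2.resize(c["color"][v-50:v+60,u-66:u+66,::-1],None,fx=5,fy=5,interpolation=cv2.INTER_CUBIC))
E
```

```text
time: 11.48
ee_pos: [0.5898, -0.01, 0.1032]
eef_rot: [0.684, 0.729, 0.0, 0.0]
ft_force: [1.7, 0.5, 1.8]
width: 0.021
grip_force: 30.0
omega,score [(np.float64(0.52), np.float64(0.66)), (np.float64(0.52), np.float64(0.65)), (np.float64(0.52), np.float64(0.63)), (np.float64(0.52), np.float64(0.64))] Fz [np.float64(1.8), np.float64(2.1), np.float64(1.4), np.float64(1.8), np.float64(1.5), np.float64(0.7), np.float64(1.4)] Fx [np.float64(1.7), np.float64(2.3), np.float64(1.1), np.float64(1.5), np.float64(1.1), np.float64(1.2), np.float64(2.2)]
t 11.8833 pos [ 0.5897 -0.01    0.1032] yawx 93.66 tilt [0.     0.0001] w 0.0212 F [1.5  0.2  2.36]
delta mm [-0.2 -0.6 -0.8] units [-0.005 -0.021 -0.027]
293 204
```

View pics/m2.png

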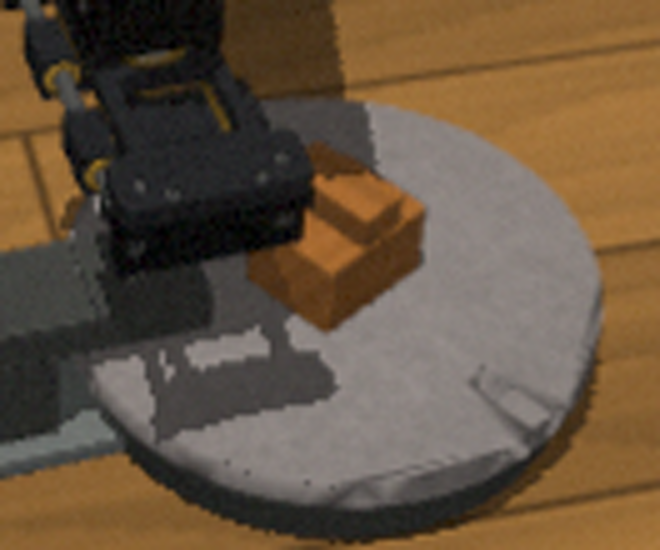

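Creep of 0.52 rad/s. The hole seems to be the dark notch at crop (480,378), i.e. scene (389,279.6). Working out its angle and the wait.

```bash
python3 - <<'E'
from h import *
import pickle
s=pickle.load(open("scene0.pkl","rb"));t=pickle.load(open("top0.pkl","rb"))
for c,p in((s,(388.6,279.2)),(s,(398,287)),(t,(324.6,258.2))):
    d=atz(c,*p,.050)[:2]-AX;print(np.hypot(*d).round(4),np.degrees(np.arctan2(d[1],d[0])).round(1))
E
python3 -m crank '[{"claw":1,"dx":0,"dy":0,"dz":0,"ax":0,"ay":0,"az":0},{"claw":1,"dx":0,"dy":0,"dz":0,"ax":0,"ay":0,"az":0},{"claw":1,"dx":0,"dy":0,"dz":0,"ax":0,"ay":0,"az":0},{"claw":1,"dx":0,"dy":0,"dz":0,"ax":0,"ay":0,"az":0},{"claw":1,"dx":0,"dy":0,"dz":0,"ax":0,"ay":0,"az":0},{"claw":1,"dx":0,"dy":0,"dz":0,"ax":0,"ay":0,"az":0},{"claw":1,"dx":0,"dy":0,"dz":0,"ax":0,"ay":0,"az":0},{"claw":1,"dx":0,"dy":0,"dz":0,"ax":0,"ay":0,"az":0}]'
python3 - <<'E'
from h import *
omega(7,gap=3)
c=omega(1,pr=False)[0];delta([.5891,-.0102,.104])
u,v=proj(c,[*AX,.06]).astype(int);print(u-66,v-50)
cv2.imwrite("pics/m3.png",cv2.resize(c["color"][v-50:v+60,u-66:u+66,::-1],None,fx=5,fy=5,interpolation=cv2.INTER_CUBIC))
E
```

```text
0.0859 30.2
0.1139 29.0
0.0887 -127.7
time: 12.55
ee_pos: [0.5897, -0.01, 0.1032]
eef_rot: [0.684, 0.729, 0.0, -0.0]
ft_force: [1.0, 0.2, 2.0]
width: 0.0209
grip_force: 30.0
omega,score [(np.float64(0.52), np.float64(0.58)), (np.float64(0.52), np.float64(0.58)), (np.float64(0.52), np.float64(0.55)), (np.float64(0.52), np.float64(0.58))] Fz [np.float64(2.0), np.float64(1.0), np.float64(3.3), np.float64(1.8), np.float64(2.0), np.float64(0.3), np.float64(1.4)] Fx [np.float64(1.0), np.float64(1.2), np.float64(1.6), np.float64(1.0), np.float64(2.6), np.float64(1.3), np.float64(1.1)]
t 12.95 pos [ 0.5897 -0.01    0.1032] yawx 93.65 tilt [0.     0.0001] w 0.0209 F [ 2.37 -0.05  0.58]
delta mm [-0.2 -0.6 -0.8] units [-0.006 -0.021 -0.027]
293 204
```

View pics/m3.png

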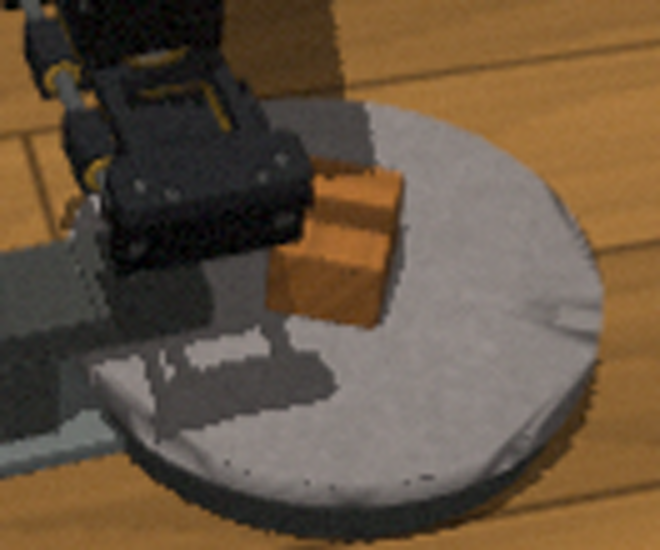

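The hole (now at crop ~(560,315)) travels with the platter at 0.52 rad/s and reaches the slot near t≈20 s. Holding the press until then.

```bash

python3 -m crank '[{"claw":1,"dx":0,"dy":0,"dz":0,"ax":0,"ay":0,"az":0},{"claw":1,"dx":0,"dy":0,"dz":0,"ax":0,"ay":0,"az":0},{"claw":1,"dx":0,"dy":0,"dz":0,"ax":0,"ay":0,"az":0},{"claw":1,"dx":0,"dy":0,"dz":0,"ax":0,"ay":0,"az":0},{"claw":1,"dx":0,"dy":0,"dz":0,"ax":0,"ay":0,"az":0},{"claw":1,"dx":0,"dy":0,"dz":0,"ax":0,"ay":0,"az":0},{"claw":1,"dx":0,"dy":0,"dz":0,"ax":0,"ay":0,"az":0},{"claw":1,"dx":0,"dy":0,"dz":0,"ax":0,"ay":0,"az":0}]' | head -1
python3 -m crank '[{"claw":1,"dx":0,"dy":0,"dz":0,"ax":0,"ay":0,"az":0},{"claw":1,"dx":0,"dy":0,"dz":0,"ax":0,"ay":0,"az":0},{"claw":1,"dx":0,"dy":0,"dz":0,"ax":0,"ay":0,"az":0},{"claw":1,"dx":0,"dy":0,"dz":0,"ax":0,"ay":0,"az":0},{"claw":1,"dx":0,"dy":0,"dz":0,"ax":0,"ay":0,"az":0},{"claw":1,"dx":0,"dy":0,"dz":0,"ax":0,"ay":0,"az":0},{"claw":1,"dx":0,"dy":0,"dz":0,"ax":0,"ay":0,"az":0},{"claw":1,"dx":0,"dy":0,"dz":0,"ax":0,"ay":0,"az":0}]' | head -1
python3 -m crank '[{"claw":1,"dx":0,"dy":0,"dz":0,"ax":0,"ay":0,"az":0},{"claw":1,"dx":0,"dy":0,"dz":0,"ax":0,"ay":0,"az":0},{"claw":1,"dx":0,"dy":0,"dz":0,"ax":0,"ay":0,"az":0},{"claw":1,"dx":0,"dy":0,"dz":0,"ax":0,"ay":0,"az":0},{"claw":1,"dx":0,"dy":0,"dz":0,"ax":0,"ay":0,"az":0},{"claw":1,"dx":0,"dy":0,"dz":0,"ax":0,"ay":0,"az":0},{"claw":1,"dx":0,"dy":0,"dz":0,"ax":0,"ay":0,"az":0},{"claw":1,"dx":0,"dy":0,"dz":0,"ax":0,"ay":0,"az":0}]' | head -1
python3 -m crank '[{"claw":1,"dx":0,"dy":0,"dz":0,"ax":0,"ay":0,"az":0},{"claw":1,"dx":0,"dy":0,"dz":0,"ax":0,"ay":0,"az":0},{"claw":1,"dx":0,"dy":0,"dz":0,"ax":0,"ay":0,"az":0},{"claw":1,"dx":0,"dy":0,"dz":0,"ax":0,"ay":0,"az":0},{"claw":1,"dx":0,"dy":0,"dz":0,"ax":0,"ay":0,"az":0},{"claw":1,"dx":0,"dy":0,"dz":0,"ax":0,"ay":0,"az":0},{"claw":1,"dx":0,"dy":0,"dz":0,"ax":0,"ay":0,"az":0},{"claw":1,"dx":0,"dy":0,"dz":0,"ax":0,"ay":0,"az":0}]' | head -1
python3 -m crank '[{"claw":1,"dx":0,"dy":0,"dz":0,"ax":0,"ay":0,"az":0},{"claw":1,"dx":0,"dy":0,"dz":0,"ax":0,"ay":0,"az":0},{"claw":1,"dx":0,"dy":0,"dz":0,"ax":0,"ay":0,"az":0},{"claw":1,"dx":0,"dy":0,"dz":0,"ax":0,"ay":0,"az":0},{"claw":1,"dx":0,"dy":0,"dz":0,"ax":0,"ay":0,"az":0},{"claw":1,"dx":0,"dy":0,"dz":0,"ax":0,"ay":0,"az":0},{"claw":1,"dx":0,"dy":0,"dz":0,"ax":0,"ay":0,"az":0},{"claw":1,"dx":0,"dy":0,"dz":0,"ax":0,"ay":0,"az":0}]' | head -1
python3 -c "
from h import *
omega(7,gap=3)"
```

```text
time: 13.62
time: 14.28
time: 14.95
time: 15.62
time: 16.28
omega,score [(np.float64(0.58), np.float64(0.49)), (np.float64(0.58), np.float64(0.42)), (np.float64(0.58), np.float64(0.42)), (np.float64(0.58), np.float64(0.46))] Fz [np.float64(1.8), np.float64(1.5), np.float64(1.7), np.float64(1.8), np.float64(1.3), np.float64(1.3), np.float64(1.4)] Fx [np.float64(1.5), np.float64(1.5), np.float64(1.6), np.float64(1.1), np.float64(1.2), np.float64(3.1), np.float64(1.4)]
```

```bash

python3 -m crank '[{"claw":1,"dx":0,"dy":0,"dz":0,"ax":0,"ay":0,"az":0},{"claw":1,"dx":0,"dy":0,"dz":0,"ax":0,"ay":0,"az":0},{"claw":1,"dx":0,"dy":0,"dz":0,"ax":0,"ay":0,"az":0},{"claw":1,"dx":0,"dy":0,"dz":0,"ax":0,"ay":0,"az":0},{"claw":1,"dx":0,"dy":0,"dz":0,"ax":0,"ay":0,"az":0},{"claw":1,"dx":0,"dy":0,"dz":0,"ax":0,"ay":0,"az":0},{"claw":1,"dx":0,"dy":0,"dz":0,"ax":0,"ay":0,"az":0},{"claw":1,"dx":0,"dy":0,"dz":0,"ax":0,"ay":0,"az":0}]' | head -1
python3 -m crank '[{"claw":1,"dx":0,"dy":0,"dz":0,"ax":0,"ay":0,"az":0},{"claw":1,"dx":0,"dy":0,"dz":0,"ax":0,"ay":0,"az":0},{"claw":1,"dx":0,"dy":0,"dz":0,"ax":0,"ay":0,"az":0},{"claw":1,"dx":0,"dy":0,"dz":0,"ax":0,"ay":0,"az":0},{"claw":1,"dx":0,"dy":0,"dz":0,"ax":0,"ay":0,"az":0},{"claw":1,"dx":0,"dy":0,"dz":0,"ax":0,"ay":0,"az":0},{"claw":1,"dx":0,"dy":0,"dz":0,"ax":0,"ay":0,"az":0},{"claw":1,"dx":0,"dy":0,"dz":0,"ax":0,"ay":0,"az":0}]' | head -1
python3 -m crank '[{"claw":1,"dx":0,"dy":0,"dz":0,"ax":0,"ay":0,"az":0},{"claw":1,"dx":0,"dy":0,"dz":0,"ax":0,"ay":0,"az":0},{"claw":1,"dx":0,"dy":0,"dz":0,"ax":0,"ay":0,"az":0},{"claw":1,"dx":0,"dy":0,"dz":0,"ax":0,"ay":0,"az":0},{"claw":1,"dx":0,"dy":0,"dz":0,"ax":0,"ay":0,"az":0},{"claw":1,"dx":0,"dy":0,"dz":0,"ax":0,"ay":0,"az":0}]'
python3 -c "
from h import *
for i in range(5): omega(5,gap=2)
delta([.5891,-.0102,.104])"
```

```text
time: 17.3
time: 17.97
time: 18.47
ee_pos: [0.5897, -0.01, 0.1032]
eef_rot: [0.684, 0.729, 0.0, -0.0]
ft_force: [2.8, -0.5, 1.4]
width: 0.0212
grip_force: 30.0
omega,score [(np.float64(0.61), np.float64(0.38)), (np.float64(0.61), np.float64(0.27)), (np.float64(0.61), np.float64(0.37))] Fz [np.float64(1.4), np.float64(0.7), np.float64(2.1), np.float64(0.8), np.float64(1.4)] Fx [np.float64(2.8), np.float64(1.7), np.float64(2.3), np.float64(1.2), np.float64(1.1)]
omega,score [(np.float64(0.61), np.float64(0.34)), (np.float64(0.7), np.float64(0.31)), (np.float64(0.61), np.float64(0.34))] Fz [np.float64(0.8), np.float64(1.6), np.float64(1.2), np.float64(1.0), np.float64(1.6)] Fx [np.float64(1.8), np.float64(2.6), np.float64(1.3), np.float64(1.7), np.float64(0.7)]
omega,score [(np.float64(0.61), np.float64(0.36)), (np.float64(0.7), np.float64(0.32)), (np.float64(0.61), np.float64(0.38))] Fz [np.float64(1.4), np.float64(2.3), np.float64(2.0), np.float64(1.2), np.float64(1.5)] Fx [np.float64(1.4), np.float64(1.9), np.float64(2.0), np.float64(1.1), np.float64(1.7)]
omega,score [(np.float64(0.61), np.float64(0.44)), (np.float64(0.7), np.float64(0.23)), (np.float64(0.61), np.float64(0.35))] Fz [np.float64(1.4), np.float64(1.6), np.float64(1.8), np.float64(1.7), np.float64(1.7)] Fx [np.float64(1.4), np.float64(1.3), np.float64(1.6), np.float64(0.0), np.float64(1.0)]
omega,score [(np.float64(0.61), np.float64(0.47)), (np.float64(0.61), np.float64(0.38)), (np.float64(0.7), np.float64(0.39))] Fz [np.float64(1.3), np.float64(0.9), np.float64(1.1), np.float64(1.5), np.float64(1.2)] Fx [np.float64(1.4), np.float64(1.7), np.float64(1.4), np.float64(1.9), np.float64(0.8)]
t 19.7167 pos [ 0.5895 -0.01    0.103 ] yawx 93.66 tilt [-0.0004  0.0001] w 0.0215 F [ 2.16 -0.43 -1.4 ]
delta mm [-0.2 -0.5 -1. ] units [-0.007 -0.015 -0.034]
```

Fz has just dropped to its unloaded value, so the hole seems to have arrived.

```bash
python3 -c "
from h import *
omega(4,gap=1);omega(4,gap=1)
delta([.5891,-.0102,.104])"
```

```text
omega,score [(np.float64(0.17), np.float64(0.9)), (np.float64(0.0), np.float64(0.96)), (np.float64(0.0), np.float64(0.96))] Fz [np.float64(-1.4), np.float64(0.3), np.float64(-0.5), np.float64(-0.1)] Fx [np.float64(2.2), np.float64(1.3), np.float64(2.4), np.float64(2.3)]
omega,score [(np.float64(0.0), np.float64(0.97)), (np.float64(0.0), np.float64(0.97)), (np.float64(0.0), np.float64(0.97))] Fz [np.float64(-0.8), np.float64(0.3), np.float64(0.3), np.float64(-1.6)] Fx [np.float64(1.4), np.float64(1.7), np.float64(2.4), np.float64(1.5)]
t 20.1167 pos [ 0.5896 -0.0101  0.1031] yawx 93.65 tilt [-0.0002 -0.    ] w 0.0211 F [ 1.89 -0.42 -0.35]
delta mm [-0.1 -0.5 -0.9] units [-0.004 -0.018 -0.03 ]
```

The platter stands still with the pin in the hole. Pushing it home, about 9 mm.

```bash
python3 -m crank '[{"claw":1,"dx":0,"dy":0,"dz":0.05,"ax":0,"ay":0,"az":0},{"claw":1,"dx":0,"dy":0,"dz":0.05,"ax":0,"ay":0,"az":0},{"claw":1,"dx":0,"dy":0,"dz":0.05,"ax":0,"ay":0,"az":0},{"claw":1,"dx":0,"dy":0,"dz":0,"ax":0,"ay":0,"az":0}]'
python3 -c "
from h import *
omega(4);delta([.5891,-.0102,.0939])"
```

```text
time: 20.45
ee_pos: [0.5895, -0.0099, 0.0982]
eef_rot: [0.684, 0.729, -0.0, -0.0]
ft_force: [2.9, 0.7, -2.1]
width: 0.0213
grip_force: 30.0
omega,score [(np.float64(0.0), np.float64(0.96)), (np.float64(0.0), np.float64(0.96)), (np.float64(0.0), np.float64(0.97))] Fz [np.float64(-2.1), np.float64(-1.9), np.float64(-1.4), np.float64(-1.7)] Fx [np.float64(2.9), np.float64(2.7), np.float64(2.4), np.float64(1.5)]
t 20.65 pos [ 0.5896 -0.0099  0.0985] yawx 93.66 tilt [-0.0003  0.0002] w 0.0211 F [ 1.84  1.21 -1.6 ]
delta mm [-0.3 -0.5  4.6] units [-0.01  -0.016  0.155]
```

```bash
python3 -m crank '[{"claw":1,"dx":0,"dy":0,"dz":0.05,"ax":0,"ay":0,"az":0},{"claw":1,"dx":0,"dy":0,"dz":0.05,"ax":0,"ay":0,"az":0},{"claw":1,"dx":0,"dy":0,"dz":0.04,"ax":0,"ay":0,"az":0},{"claw":1,"dx":0,"dy":0,"dz":0.02,"ax":0,"ay":0,"az":0},{"claw":1,"dx":0,"dy":0,"dz":0,"ax":0,"ay":0,"az":0}]'
python3 -c "
from h import *
omega(4);delta([.5891,-.0102,.0939])"
```

```text
time: 21.07
ee_pos: [0.5897, -0.01, 0.0938]
eef_rot: [0.684, 0.729, 0.0, -0.0]
ft_force: [1.3, 0.7, -1.1]
width: 0.0213
grip_force: 30.0
omega,score [(np.float64(0.0), np.float64(0.97)), (np.float64(0.0), np.float64(0.97)), (np.float64(0.0), np.float64(0.97))] Fz [np.float64(-1.1), np.float64(-1.5), np.float64(-1.1), np.float64(-1.0)] Fx [np.float64(1.3), np.float64(1.8), np.float64(2.4), np.float64(0.8)]
t 21.2667 pos [ 0.5897 -0.01    0.0938] yawx 93.66 tilt [-0. -0.] w 0.0212 F [ 2.1   0.43 -1.34]
delta mm [-0.1 -0.6 -0.1] units [-0.005 -0.02  -0.002]
```

```bash
python3 -m crank '[{"claw":1,"dx":0,"dy":0,"dz":0.02,"ax":0,"ay":0,"az":0},{"claw":1,"dx":0,"dy":0,"dz":0.02,"ax":0,"ay":0,"az":0},{"claw":1,"dx":0,"dy":0,"dz":0,"ax":0,"ay":0,"az":0}]'
python3 -c "
from h import *
omega(3);delta([.5891,-.0102,.0939])"
```

```text
time: 21.52
ee_pos: [0.5898, -0.01, 0.0937]
eef_rot: [0.684, 0.729, 0.0, -0.0]
ft_force: [-2.9, 0.2, 9.9]
width: 0.0211
grip_force: 30.0
omega,score [(np.float64(0.0), np.float64(0.97)), (np.float64(0.0), np.float64(0.97))] Fz [np.float64(9.9), np.float64(9.6), np.float64(10.0)] Fx [np.float64(-2.9), np.float64(-2.4), np.float64(-2.7)]
t 21.6667 pos [ 0.5898 -0.01    0.0937] yawx 93.65 tilt [0.0003 0.0006] w 0.0211 F [-2.66 -0.31  9.57]
delta mm [-0.1 -0.7 -0.2] units [-0.004 -0.025 -0.007]
```

The knob is seated on the bracket: it stops at exactly the predicted height with about 11 N. Releasing, then lifting straight up.

```bash
python3 -m crank '[{"claw":1,"dx":0,"dy":0,"dz":-0.03,"ax":0,"ay":0,"az":0},{"claw":-0.2,"dx":0,"dy":0,"dz":0,"ax":0,"ay":0,"az":0},{"claw":-0.2,"dx":0,"dy":0,"dz":0,"ax":0,"ay":0,"az":0},{"claw":-0.2,"dx":0,"dy":0,"dz":0,"ax":0,"ay":0,"az":0},{"claw":-0.2,"dx":0,"dy":0,"dz":0,"ax":0,"ay":0,"az":0},{"claw":-0.2,"dx":0,"dy":0,"dz":0,"ax":0,"ay":0,"az":0},{"claw":-0.2,"dx":0,"dy":0,"dz":0,"ax":0,"ay":0,"az":0},{"claw":-0.2,"dx":0,"dy":0,"dz":0,"ax":0,"ay":0,"az":0}]'
python3 -m crank '[{"claw":-0.2,"dx":0,"dy":0,"dz":-0.2,"ax":0,"ay":0,"az":0},{"claw":-0.2,"dx":0,"dy":0,"dz":-0.5,"ax":0,"ay":0,"az":0},{"claw":-0.2,"dx":0,"dy":0,"dz":-0.8,"ax":0,"ay":0,"az":0},{"claw":-0.2,"dx":0,"dy":0,"dz":-0.8,"ax":0,"ay":0,"az":0},{"claw":-0.2,"dx":0,"dy":0,"dz":-0.8,"ax":0,"ay":0,"az":0},{"claw":-0.2,"dx":0,"dy":0,"dz":-0.8,"ax":0,"ay":0,"az":0},{"claw":-0.2,"dx":-0.3,"dy":0,"dz":-0.3,"ax":0,"ay":0,"az":0},{"claw":-0.2,"dx":0,"dy":0,"dz":0,"ax":0,"ay":0,"az":0}]'
python3 - <<'E'
from h import *
c=omega(4)[-1];delta([.59,-.01,.2])
u,v=proj(c,[.589,-.01,.09]).astype(int);print([proj(c,[.5892,-.0095,z]).round(1)-[u-50,v-45] for z in(.078,.122)])
cv2.imwrite("pics/end.png",cv2.resize(c["color"][v-45:v+45,u-50:u+80,::-1],None,fx=6,fy=6,interpolation=cv2.INTER_CUBIC))
E
```

```text
time: 22.33
ee_pos: [0.5897, -0.01, 0.0935]
eef_rot: [0.684, 0.729, -0.0, -0.0]
ft_force: [-0.2, 0.7, 0.4]
width: 0.0514
grip_force: 0.0
time: 23.0
ee_pos: [0.5914, -0.0211, 0.2223]
eef_rot: [0.685, 0.729, 0.001, 0.002]
ft_force: [0.0, -0.1, -0.4]
width: 0.0523
grip_force: 0.0
omega,score [(np.float64(0.0), np.float64(0.96)), (np.float64(0.0), np.float64(0.96)), (np.float64(0.0), np.float64(0.96))] Fz [np.float64(-0.4), np.float64(-0.7), np.float64(0.3), np.float64(-1.2)] Fx [np.float64(0.0), np.float64(-0.5), np.float64(0.0), np.float64(-0.7)]
t 23.2 pos [ 0.5896 -0.0188  0.218 ] yawx 93.65 tilt [-0.0023 -0.0001] w 0.0523 F [-0.09  0.3   0.05]
delta mm [ 8.8  1.1 18. ] units [0.293 0.035 0.6  ]
[array([50.6, 50. ]), array([51. , 34.9])]
```

View pics/end.png

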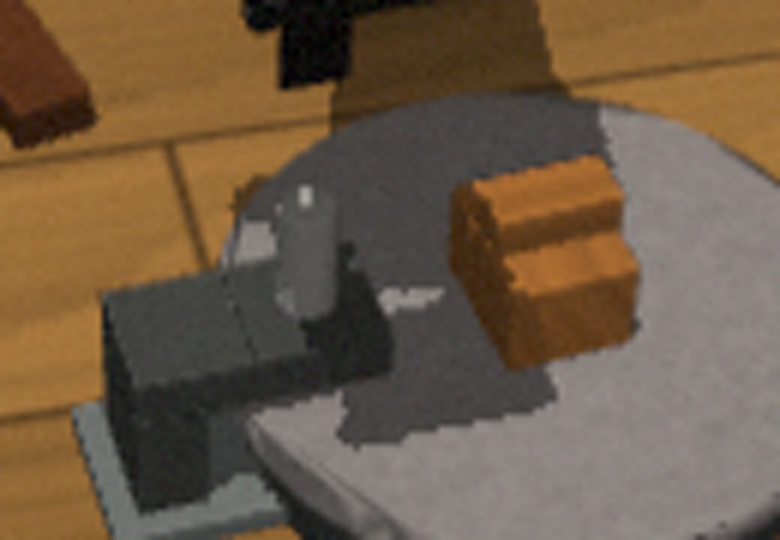

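The pin's knob stands flush on the bracket (crop 305,300; top at 305,200, as predicted), the platter is still and the gripper is clear.

```bash
python3 -c "
from bench import r
print(r.close_job())"
```

```text
the job is handed in; nothing more can be done
None
```

The platter was slowed to about 0.5–0.6 rad/s, its hole stopped under the slot and took the pin, the pin is fully home with its knob on the bracket and released, and the job is handed in at about 23 s.

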